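# Queue sample carriers through the one-way gate, urgent first

### The job

Queue the three sample carriers in the loading lane, urgent one first: push the red carrier, then the two grey ones in either order, one at a time through the gate and past its sprung latch. Push the row up until it stands closed against the end stop, red in front, with the latch sprung back out behind the last carrier. Only slide the carriers along the surface, upright and never lifted, and leave the timer, the dropper bottle and the cover slip box where they stand.

Things in the scene. Friction and masses are not known exactly. Their poses are not given: they have to be found in the camera images.
- station: Fixed loading station: white tray, funnel of two aluminium rails, gate, straight lane, black end stop with white read head behind. Origin on the worktop under the middle of the gate; y runs along the lane's middle from gate to stop, x across it (away from the robot), z up. Floor of tray and lane is 4 mm above the worktop. Tray y -200 to 0 mm, 136 mm wide inside, rim 8 mm above the floor
- gate (a point): Middle of the gate at floor level (the narrow end of the funnel, where the lane begins). Seen along station y from here: the funnel narrows from 136 mm wide at -52 mm to 36 mm at 0; the lane is 36 mm wide up to the stop. Funnel rails and lane walls rise 11 mm above the floor (15 mm above the worktop), so fingers passing above them can push the taller carriers
- end_stop (a point): Middle of the foot of the end stop's face, at floor level, 131 mm past the gate. The stop is 18 mm high, the white read head behind it 32 mm. With the row closed up, the carriers' axes are 16, 48 and 80 mm before this point
- latch (a joint): Blue one-way latch, 19 mm arm low in the far lane wall, pivot 10 mm past the gate. 0 rad at rest: slants forward into the lane, tip 23 mm past the gate. A carrier pushed inward folds it into the wall (about 0.75 rad, under 2 N); it springs back to 0 when the carrier's axis is 43 mm past the gate and then bars its way back. Three closed-up carriers fit behind it with 8 mm to spare
- urgent_carrier_mid (a point): Red carrier: a round puck 32 mm in diameter and 30 mm high, 50 g, loose on the tray, with a closed micro tube (orange cap, 13 mm) standing 13 mm out of its top. The point lies on its axis, 15 mm above its underside; z up along its axis
- grey_carrier_a_mid (a point): First grey carrier, the same size as the red one, white tube cap. The point lies on its axis, 15 mm above its underside
- grey_carrier_b_mid (a point): Second grey carrier, the same size as the red one, white tube cap. The point lies on its axis, 15 mm above its underside
- timer: White bench timer with a red button, 26 x 56 x 58 mm, standing loose left of the station; origin at the centre of its underside. To be left alone
- dropper: White dropper bottle, 24 mm diameter, 56 mm high, loose, left of the station; origin at the centre of its underside. To be left alone
- coverslips: Small white box with a yellow top (cover slips), 32 x 28 x 14 mm, loose, on the robot's side of the lane's far end; origin at the centre of its underside. To be left alone

How it is judged:
By the outcome, as a careful person would: the job done as asked, in the order asked, and still so for the second after the job is handed in, with the robot touching nothing.
It also fails if it takes over 67 s, if anything falls off the work surface, if the arm or the gripper's body presses on something with over 40 N, if the wrist force passes 120 N, or if a joint passes its speed limit or range.

### The arm

A 7-joint arm with a two-finger parallel gripper is mounted at the origin on a cart in front of the work surface, level with it; the furniture and walls round the work are solid. World frame = base frame: x ahead of the robot, y to its left, z up, the work surface at z = 0. Lengths are in m, angles in degrees, forces in N, time in s.
With the tool pointing down it reaches from about 0.425 to 0.875 m from the base axis. Payload 4.7 kg.
Tool frame: the origin (TCP) lies on the centre line of the jaws, within the pads' length; the fingertips stand env.nose_length ahead of it and the grasp point (between the pads) lies 8 mm behind it (env.nose_length is the distance from the TCP to the fingertips, in m); y points along the fingers, z is the direction in which the jaws open and shut, and the axes are right-handed (so a half turn about y gives the same grasp; the last joint's range is limited). The gripper opens to 87 mm and grips with 3 to 60 N. Pads are 19 mm wide; open, the fingers measure 117 mm over their backs; the gripper's body (75 mm by 190 mm) begins 51 mm behind the grasp point.
Start: joints at [76.61, 18.392, -4.016, 83.108, 1.295, 78.541, -3.26], TCP at [0.159, -0.63, 0.234] pointing down, gripper open.
Joint ranges: [-163.93, 163.93], [-17.29, 119.83], [-79.2, 71.16], [3.27, 140.29], [-89.18, 269.18], [5.43, 117.66], [-154.24, 154.24]. Speed limits (degrees/s): [147.25, 147.25, 180, 180, 180, 180, 180].

### API

Orientations are given as [roll, pitch, yaw] about the fixed x, y, z axes, in that order (R = Rz(yaw) Ry(pitch) Rx(roll)).
In Python, from cell import env, read_camera, camera_info, job, models gives the robot as it stands.
- The arm moves only by the tool move_arm, never from a script. Its argument "moves" is a list of rows, each a list of 6 numbers: the shift along the tool's x, y, z in mm, then the turn, a rotation vector about the tool's x, y, z in degrees. In form: [[x, y, z, ax, ay, az], ...]. A call has 1 to 20 rows; each row is the pose to reach, as a shift and turn from the pose commanded when the call began, along the tool's axes at that moment; what a row does not reach only later rows make up. A row lasts 1/12 s, in which the tool goes at most 41.7 mm and 7.16 degrees, less where a joint would pass 70% of its speed; a pose out of reach is approached as far as the arm can. A call with a gripper value outside its range is refused whole. "claw" is the finger opening in mm, from 0 to 87, set as the call begins (left out, the last holds). The fingers move at their own pace and stop on an object; "newtons" is the grip in N (left out, the last holds). Time passes only in rows, so rows that repeat a pose let the fingers close. It gives the time, the measured TCP pose, the force and the opening at its end, in the units of the state.
- env.get_obs(): the state, without advancing time (a new reading comes with each control period).
- read_camera(name): name is "side" or "top"; returns (picture, depth): 384x512x3 uint8, red, green, blue; 384x512 float32, m along the optical axis (not along the pixel's ray), 0 where there is no reading.
- camera_info(name): a dict with "fx", "fy", "cx", "cy" (pixels), "R" (3x3) and "t" (3): a world point X has camera coordinates R X + t. Camera axes: x right, y down, z forward; pixel columns grow to the right and rows downward; lengths in m; the calibration is good to about 2 mm. A picture is of the moment at which its call begins. camera_info takes no time and is no camera call.
- job.sign_off(): hands the job in, once; it reports no verdict.
Trained networks look in the newest picture that a camera, given by its name, has taken for a name from the list of things; names that differ only in an ending like _2 or _b are one class to them, and where a whole thing is asked for, a point or a joint stands for the part that bears it (a point fixed in the world has none). Each returns a list of dicts, best first, with "score" (0 to 1); they miss things now and then, are a little off and sometimes report something else, mostly with a low value. They report only what shows in the picture. A call takes as long as a camera call.
- models.spot_in(target, camera): "point" ([x, y, z] in m, in world coordinates, good to about 4 mm: the middle of the surface that is visible of it).
- models.cut_out(target, camera): "mask" (384x512 bool, what is visible of it).
The state is a dict: "time_s": time; "qpos": joint angles; "joint_velocities": joint speeds; "effort": joint torques, N m; "tool_pos": TCP position; "tool_rot": TCP orientation; "force": force on the tool from outside, world axes, zero at the start; "wrist_torque": the same for the moment, N m; "grip_width": finger opening in m.
Only numpy, scipy, OpenCV 4.12 (cv2) and the standard library are available. Lean on these libraries where they do the work, as an engineer would, in place of code of your own. Each camera call takes 0.05 s, during which the arm holds its last target.

## Working session

There is one attempt and no reset: what is moved stays moved. The work goes in short steps, Python scripts to look and compute and a tool call to move; the robot and the scene stay as the last step left them, time stands still between calls to the robot, and variables do not carry over. Pictures are saved under pics/ and viewed, and the job is handed in when it is done.

Besides the shell and the picture viewer there is one more tool, called after "Call:" as name([rows], argument=value, ...), one row to a line, values as JSON. move_arm: Moves the arm, as the interface text tells. Its arguments: {"type":"object","properties":{"moves":{"type":"array","items":{"type":"array","items":{"type":"number"}}},"claw":{"type":"number"},"newtons":{"type":"number"}},"required":["moves"]}

```bash
ls; mkdir -p pics
python3 - <<'E'
from cell import env, read_camera, camera_info, job, models
import cv2, numpy as np
o=env.get_obs(); print(o['time_s'],o['tool_pos'],o['tool_rot'],o['grip_width'],env.nose_length)
for c in ('top','side'):
    p,d=read_camera(c); cv2.imwrite(f'pics/{c}0.png',p[:,:,::-1]); np.save(f'{c}d.npy',d)
    i=camera_info(c); print(c,i)
for n in ['station','urgent_carrier_mid','grey_carrier_a_mid','timer','dropper','coverslips','latch']:
    for c in ('top','side'):
        print(n,c,[(np.round(r['point'],4).tolist(),round(r['score'],2)) for r in models.spot_in(n,c)][:4])
E
```

```text
pics
0.0 [ 0.15926123 -0.62965894  0.23247595] [-9.01066898e+01 -4.55605930e-03 -1.65798653e+02] 0.08675474084857218 0.011
top {'fx': 403.6240308657203, 'fy': 403.6240308657203, 'cx': 254.41776401675835, 'cy': 191.58966274118757, 'R': array([[-0.02212656, -0.99974639,  0.00419238],
       [-0.99844145,  0.02188238, -0.05134034],
       [ 0.05123558, -0.00532183, -0.99867242]]), 't': array([-0.1237562 ,  0.47110938,  0.91593141])}
side {'fx': 436.84591009329176, 'fy': 436.84591009329176, 'cx': 251.16567996437058, 'cy': 185.8975715308217, 'R': array([[-0.84373534, -0.536688  , -0.00875618],
       [-0.20070409,  0.3305757 , -0.92219173],
       [ 0.49782381, -0.77632835, -0.38663387]]), 't': array([0.33220573, 0.20093894, 0.53108158])}
station top [([0.4848, -0.2071, 0.0052], 0.57)]
station side [([0.4813, -0.1623, 0.0048], 0.63)]
urgent_carrier_mid top [([0.5187, -0.2733, 0.0334], 0.49)]
urgent_carrier_mid side []
grey_carrier_a_mid top [([0.47, -0.3169, 0.0303], 0.46)]
grey_carrier_a_mid side []
timer top [([0.481, 0.0975, 0.0402], 0.58)]
timer side [([0.471, 0.1061, 0.036], 0.9)]
dropper top [([0.4115, 0.0839, 0.0283], 0.4)]
dropper side [([0.4094, 0.091, 0.0277], 0.59)]
coverslips top [([0.409, -0.0132, 0.013], 0.73)]
coverslips side [([0.4046, -0.012, 0.0115], 0.69)]
latch top []
latch side []
```

View pics/top0.png

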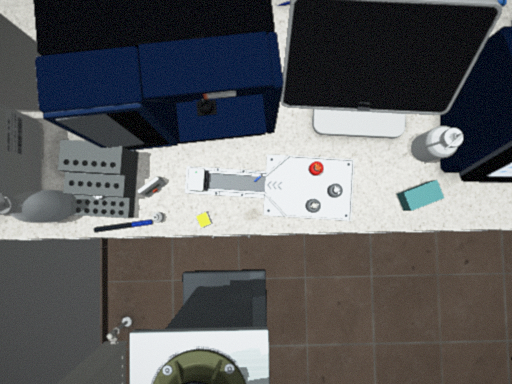

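View pics/side0.png

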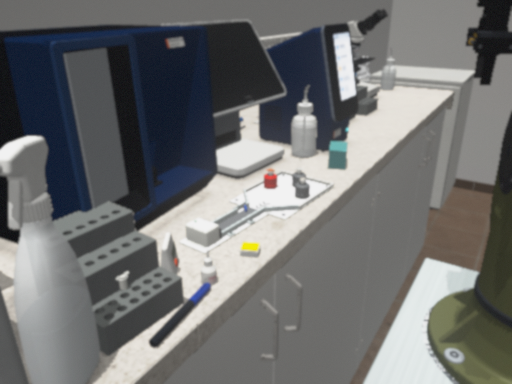

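```bash
cat > h.py <<'E'
import numpy as np, cv2
from cell import env, read_camera, camera_info, job, models
def world(c,u,v,d):
    i=camera_info(c); P=np.array([(u-i['cx'])/i['fx']*d,(v-i['cy'])/i['fy']*d,d]); return i['R'].T@(P-i['t'])
def onplane(c,u,v,z):
    i=camera_info(c); r=i['R'].T@np.array([(u-i['cx'])/i['fx'],(v-i['cy'])/i['fy'],1]); o=-i['R'].T@i['t']; return o+r*(z-o[2])/r[2]
def proj(c,X):
    i=camera_info(c); p=i['R']@np.asarray(X)+i['t']; return np.array([p[0]/p[2]*i['fx']+i['cx'],p[1]/p[2]*i['fy']+i['cy']])
E
python3 - <<'E'
from h import *
p=cv2.imread('pics/top0.png'); d=np.load('topd.npy')
cv2.imwrite('pics/topz0.png',cv2.resize(p[140:235,175:365],None,fx=4.2,fy=4.2,interpolation=cv2.INTER_CUBIC))
s=cv2.imread('pics/side0.png');cv2.imwrite('pics/sidez0.png',cv2.resize(s[155:265,175:340],None,fx=4.5,fy=4.5,interpolation=cv2.INTER_CUBIC))
# height map
i=camera_info('top');v,u=np.mgrid[:384,:512];P=np.stack([(u-i['cx'])/i['fx']*d,(v-i['cy'])/i['fy']*d,d],-1);W=(P-i['t'])@i['R']
np.save('W.npy',W)
for vv in range(60,230,10): print(vv,[f"{W[vv,uu,0]:.2f},{W[vv,uu,1]:.2f},{W[vv,uu,2]:.2f}" for uu in (200,260,300,340,380,420)])
E
```

```text
60 ['0.65,-0.06,0.35', '0.65,-0.14,0.35', '0.68,-0.22,0.26', '0.68,-0.28,0.26', '0.68,-0.35,0.26', '0.42,-0.13,0.94']
70 ['0.63,-0.06,0.35', '0.63,-0.14,0.35', '0.67,-0.22,0.24', '0.67,-0.29,0.24', '0.66,-0.36,0.25', '0.66,-0.43,0.25']
80 ['0.62,-0.06,0.35', '0.62,-0.14,0.35', '0.66,-0.22,0.22', '0.66,-0.29,0.22', '0.65,-0.36,0.23', '0.65,-0.43,0.23']
90 ['0.60,-0.06,0.35', '0.63,-0.15,0.25', '0.64,-0.22,0.20', '0.64,-0.30,0.21', '0.64,-0.37,0.21', '0.64,-0.44,0.21']
100 ['0.66,-0.02,0.10', '0.67,-0.15,0.06', '0.63,-0.22,0.18', '0.63,-0.30,0.19', '0.63,-0.37,0.19', '0.62,-0.45,0.19']
110 ['0.64,-0.02,0.09', '0.65,-0.15,0.06', '0.66,-0.25,-0.00', '0.62,-0.30,0.17', '0.61,-0.38,0.17', '0.61,-0.45,0.17']
120 ['0.63,-0.02,0.06', '0.62,-0.15,0.06', '0.64,-0.25,0.00', '0.63,-0.33,0.03', '0.62,-0.42,0.03', '0.63,-0.53,-0.00']
130 ['0.60,-0.02,0.06', '0.60,-0.15,0.06', '0.61,-0.25,-0.00', '0.60,-0.33,0.03', '0.60,-0.42,0.03', '0.61,-0.53,-0.00']
140 ['0.58,-0.02,0.05', '0.59,-0.15,-0.00', '0.59,-0.24,-0.00', '0.59,-0.34,-0.00', '0.58,-0.43,-0.00', '0.57,-0.50,0.06']
150 ['0.57,-0.01,0.00', '
[... 251 characters left out ...]
.15,-0.00', '0.52,-0.24,0.00', '0.51,-0.33,0.00', '0.51,-0.43,-0.01', '0.51,-0.52,-0.00']
180 ['0.50,-0.01,0.03', '0.50,-0.15,0.00', '0.49,-0.24,0.00', '0.49,-0.33,0.00', '0.49,-0.43,-0.00', '0.49,-0.52,-0.00']
190 ['0.47,-0.01,0.03', '0.47,-0.15,0.00', '0.47,-0.24,0.00', '0.47,-0.33,0.03', '0.47,-0.43,-0.00', '0.46,-0.50,0.05']
200 ['0.45,-0.01,-0.00', '0.45,-0.15,-0.00', '0.45,-0.24,-0.00', '0.44,-0.33,0.00', '0.44,-0.43,-0.00', '0.44,-0.50,0.05']
210 ['0.43,-0.01,-0.00', '0.43,-0.15,-0.00', '0.42,-0.24,0.00', '0.42,-0.33,0.01', '0.42,-0.43,-0.00', '0.42,-0.52,-0.00']
220 ['0.41,-0.01,0.01', '0.40,-0.15,-0.00', '0.40,-0.24,-0.00', '0.40,-0.33,-0.00', '0.40,-0.43,-0.01', '0.39,-0.52,-0.00']
```

```bash
sleep 0
```

```text
(no output)
```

View pics/topz0.png

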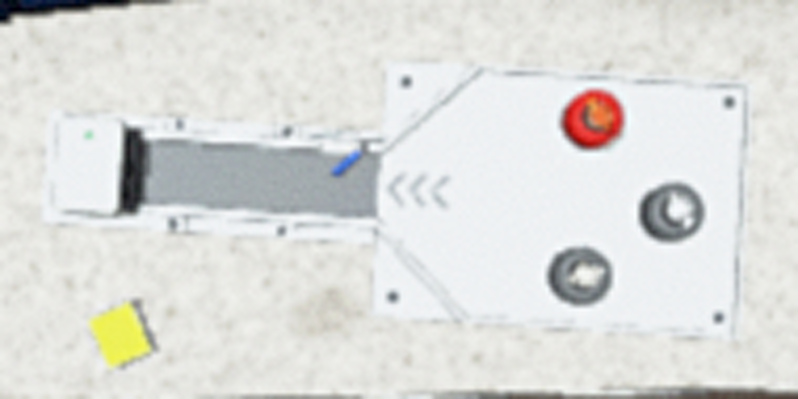

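View pics/sidez0.png

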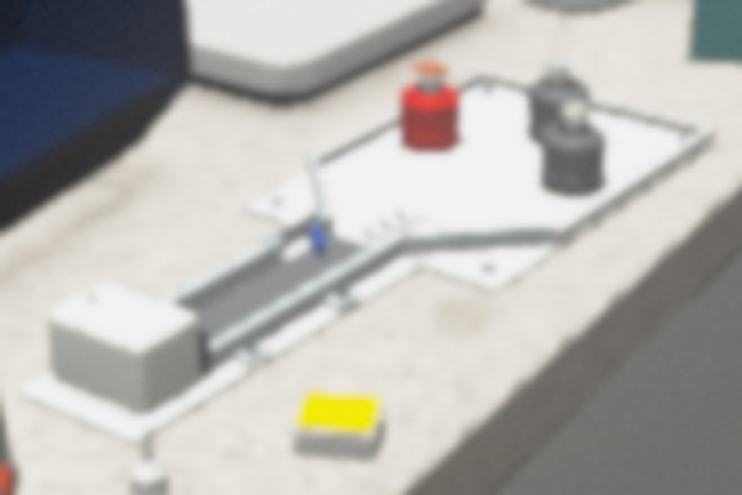

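Run:
```python
from h import *
p=cv2.imread('pics/top0.png'); W=np.load('W.npy')
hsv=cv2.cvtColor(p,cv2.COLOR_BGR2HSV)
# carriers: centroid of pixels high (top rim) 
roi=np.zeros(p.shape[:2],bool); roi[150:225,255:360]=1
m=(roi&(W[:,:,2]>0.022)).astype(np.uint8)
n,l,st,c=cv2.connectedComponentsWithStats(m)
for k in range(1,n):
    if st[k,4]<30: continue
    q=W[l==k]; (cu,cv_),r=cv2.minEnclosingCircle(np.argwhere(l==k)[:,::-1].astype(np.float32))
    print('car',st[k],c[k],'mean',q.mean(0),np.percentile(q[:,2],[50,98]),'circ on z.034',onplane('top',cu,cv_,.034),r, onplane('top',*c[k],.034), p[l==k].mean(0))
# lane floor grey
g=p.mean(2); m2=np.zeros_like(m); 
print([int(x) for x in g[165:195,240]]); print([int(x) for x in g[181,200:275]])
# blue latch
b=((hsv[...,0]>100)&(hsv[...,0]<130)&(hsv[...,1]>110)); b[:165]=0;b[195:]=0;b[:,:225]=0;b[:,280:]=0
for v,u in np.argwhere(b): print((u,v),onplane('top',u,v,.01)[:2].round(4))
# monitor/instrument near region: lowest pts above .07 with x<0.64
for y0 in np.arange(-.45,.05,.05):
    s=(abs(W[...,1]-y0)<.025)&(W[...,2]>.07)&(W[...,0]>.53)&(W[...,0]<.7); 
    q=W[s]; 
    if len(q): j=np.argmin(q[:,0]); print('obst',y0,q[j].round(3),'minz',q[:,2].min().round(3))
```

```text
car [309 161  15  14 158] [316.25316456 167.53164557] mean [ 0.51794638 -0.2736854   0.03883414] [0.03171874 0.04492739] circ on z.034 [ 0.51725816 -0.27522974  0.034     ] 7.56266450881958 [ 0.51840408 -0.274566    0.034     ] [ 68.93670886  82.22151899 203.01898734]
car [328 183  15  14 159] [335.31446541 189.76100629] mean [ 0.46733402 -0.31609977  0.03316643] [0.03134546 0.04620553] circ on z.034 [ 0.46695448 -0.31557027  0.034     ] 7.1557841300964355 [ 0.46729055 -0.31593981  0.034     ] [153.62264151 150.60377358 145.02515723]
car [306 199  15  14 155] [312.99354839 205.15483871] mean [ 0.43376191 -0.26399439  0.03925319] [0.03158088 0.0455294 ] circ on z.034 [ 0.43415813 -0.26473087  0.034     ] 7.071167945861816 [ 0.43381132 -0.26470611  0.034     ] [146.89677419 145.68387097 140.63225806]
[233, 231, 225, 227, 220, 228, 219, 205, 234, 236, 181, 162, 165, 168, 169, 167, 168, 171, 163, 170, 169, 171, 169, 171, 158, 168, 230, 225, 236, 236]
[242, 243, 241, 174, 72, 23, 42, 46, 49, 98, 134, 167, 181, 174, 174, 173, 171, 170, 172, 170, 175, 169, 171, 173, 172, 171, 168, 171, 167,
[... 682 characters left out ...]
255), np.int64(180)) [ 0.4952 -0.136 ]
(np.int64(256), np.int64(180)) [ 0.4951 -0.1384]
(np.int64(255), np.int64(181)) [ 0.4928 -0.136 ]
obst -0.45 [ 0.603 -0.474  0.17 ] minz 0.167
obst -0.4 [ 0.606 -0.422  0.169] minz 0.165
obst -0.35000000000000003 [ 0.61  -0.375  0.171] minz 0.166
obst -0.30000000000000004 [ 0.614 -0.317  0.171] minz 0.165
obst -0.25000000000000006 [ 0.617 -0.267  0.169] minz 0.164
obst -0.20000000000000007 [ 0.595 -0.177  0.074] minz 0.073
obst -0.15000000000000008 [ 0.593 -0.168  0.074] minz 0.07
obst -0.10000000000000009 [ 0.601 -0.081  0.321] minz 0.07
obst -0.0500000000000001 [ 0.597 -0.028  0.347] minz 0.07
obst -1.1102230246251565e-16 [0.593 0.023 0.346] minz 0.07
```

Run:
```python
from h import *
p=cv2.imread('pics/top0.png'); g=p.astype(float).mean(2)
def cross(a,th):  # subpixel index crossing
    for k in range(len(a)-1):
        if (a[k]-th)*(a[k+1]-th)<=0 and a[k]!=a[k+1]: return k+(a[k]-th)/(a[k]-a[k+1])
U=[];L=[]
for u in range(214,252):
    c=g[:,u]; a=cross(c[181:168:-1],200); b=cross(c[182:200],200)
    if a and b:
        U.append(onplane('top',u,181-a,.004)[:2]); L.append(onplane('top',u,182+b,.015)[:2])
U=np.array(U);L=np.array(L)
for n,Q in (('far wall',U),('near wall',L)):
    k=np.polyfit(Q[:,1],Q[:,0],1); r=Q[:,0]-np.polyval(k,Q[:,1]); 
    ok=abs(r)<.0015; k=np.polyfit(Q[ok,1],Q[ok,0],1); print(n,k,np.degrees(np.arctan(k[0])),'x at y=-.1',np.polyval(k,-.1),r.std(),ok.sum())
ys=[];ye=[]
for v in range(178,188):
    a=cross(g[v,262:275],200); ys.append(onplane('top',262+a,v,.004)[:2] if a else None)
    b=cross(g[v,206:216],145); ye.append(onplane('top',206+b,v,.004)[:2] if b else None)
print(ys);print(ye)
# tray corner holes
for v,u in [(140+102/4.2,175+729/4.2),(140+318/4.2,175+718/4.2),(140+81/4.2,175+406/4.2),(140+297/4.2,175+392/4.2)]:
    print('hole',onplane('top',u,v,.004))
for v,u in [(140+85/4.2,175+745/4.2),(140+335/4.2,175+735/4.2),(140+63/4.2,175+388/4.2),(140+312/4.2,175+374/4.2)]: print('corner',onplane('top',u,v,.008))
```

```text
far wall [0.08846007 0.5188152 ] 5.055230275257486 x at y=-.1 0.5099691954339789 0.0005708371826167629 38
near wall [0.0907337  0.48162414] 5.184461876346343 x at y=-.1 0.47255076691446624 0.0006052478695946785 38
[array([ 0.49978075, -0.15981258]), array([ 0.49744627, -0.15991341]), array([ 0.49513054, -0.1591812 ]), array([ 0.49282   , -0.15823887]), array([ 0.49050022, -0.15774826]), array([ 0.4881728 , -0.15763514]), array([ 0.48584704, -0.15747345]), array([ 0.48352431, -0.15720042]), array([ 0.48119753, -0.15713991]), array([ 0.47887439, -0.15694014])]
[array([ 0.50254578, -0.03282918]), array([ 0.50021544, -0.03280097]), array([ 0.49788713, -0.0327068 ]), array([ 0.49556585, -0.03231769]), array([ 0.49327509, -0.03055697]), array([ 0.49095401, -0.03021447]), array([ 0.48862635, -0.03020055]), array([ 0.48630019, -0.0301453 ]), array([ 0.48397359, -0.03013717]), array([ 0.48163475, -0.03071593])]
hole [ 0.52760475 -0.35497814  0.004     ]
hole [ 0.40812847 -0.34482642  0.004     ]
hole [ 0.54318822 -0.176004    0.004     ]
hole [ 0.42366568 -0.16537479  0.004     ]
corner [ 0.53639663 -0.36318848  0.008     ]
corner [ 0.39866762 -0.35292498  0.008     ]
corner [ 0.55288135 -0.16609668  0.008     ]
corner [ 0.41565332 -0.15514889  0.008     ]
```

```bash
cat >> h.py <<'E'
G=np.array([.486,-.1595]); D=np.array([.0893,.996]); N=np.array([.996,-.0893])
def st2w(t,s): return G+t*N+s*D
def w2st(P): q=np.asarray(P)[:2]-G; return np.array([q@N,q@D])
from scipy.spatial.transform import Rotation as Rn
YAW=dict(along=174.88,across=-95.12)
def state():
    o=env.get_obs(); p=o['tool_pos']; print('t',round(o['time_s'],2),'pos',p.round(4),'st',(w2st(p)*1000).round(1),'rot',np.round(o['tool_rot'],1),'F',np.round(o['force'],1),'w',round(o['grip_width']*1000,1)); return o
def plan(wps,yaw,o=None):
    """wps: list of (t,s,z) m; yaw list same length"""
    o=o or state(); p=o['tool_pos']; R=Rn.from_euler('xyz',o['tool_rot'],degrees=True)
    for (t,s,z),y in zip(wps,yaw):
        w=np.r_[st2w(t,s),z]; d=R.inv().apply(w-p)*1000
        rv=(R.inv()*Rn.from_euler('xyz',[-90,0,y],degrees=True)).as_rotvec(degrees=True)
        print('st',t,s,z,'w',w.round(3),'row',d.round(1).tolist(),rv.round(1).tolist())
E
python3 - <<'E'
from h import *
for P in ([.518,-.2745],[.467,-.316],[.434,-.2647]): print((w2st(P)*1000).round(1))
a=YAW['along']
plan([(.076,-.1117,.16),(.076,-.1117,.030)],[a,a])
E
```

```text
[  42.1 -111.7]
[  -4.9 -157.6]
[ -42.4 -109.4]
t 0.8 pos [ 0.1594 -0.6302  0.2336] st [-283.3 -498. ] rot [ -90.    -0.  -165.8] F [ 0.2 -0.   0.7] w 86.9
st 0.076 -0.1117 0.16 w [ 0.552 -0.278  0.16 ] row [-466.8, 73.5, -245.6] [-0.0, 19.3, 0.0]
st 0.076 -0.1117 0.03 w [ 0.552 -0.278  0.03 ] row [-466.8, 203.5, -245.6] [-0.0, 19.3, 0.0]
```

Call:
move_arm([
  [-467,75,-246,0,19.3,0],
  [-467,75,-246,0,19.3,0],
  [-467,75,-246,0,19.3,0],
  [-467,75,-246,0,19.3,0],
  [-467,75,-246,0,19.3,0],
  [-467,75,-246,0,19.3,0],
  [-467,75,-246,0,19.3,0],
  [-467,75,-246,0,19.3,0],
  [-467,75,-246,0,19.3,0],
  [-467,75,-246,0,19.3,0],
  [-467,75,-246,0,19.3,0],
  [-467,75,-246,0,19.3,0],
  [-467,75,-246,0,19.3,0],
  [-467,134,-246,0,19.3,0],
  [-467,134,-246,0,19.3,0],
  [-467,134,-246,0,19.3,0],
  [-467,134,-246,0,19.3,0],
], claw=20)

```text
time_s: 2.22
tool_pos: [0.5511, -0.277, 0.0988]
tool_rot: [-90.0, -0.1, 174.9]
force: [0.1, 0.0, -0.4]
grip_width: 0.0199
```

Run:
```python
from h import *
o=state()
for c in ('side','top'):
    p,d=read_camera(c); b=p[:,:,::-1]
    cv2.imwrite(f'pics/{c}1.png',cv2.resize(b[120:280,170:390] if c=='top' else b[80:280,150:400],None,fx=3,fy=3,interpolation=cv2.INTER_CUBIC))
a=YAW['along']
plan([(.076,-.1117,.030)],[a])
```

```text
t 2.22 pos [ 0.5511 -0.277   0.0988] st [  75.4 -111.2] rot [-9.000e+01 -1.000e-01  1.749e+02] F [ 0.1  0.  -0.4] w 19.9
t 2.32 pos [ 0.5528 -0.278   0.1014] st [  77.1 -112. ] rot [-8.990e+01  1.000e-01  1.749e+02] F [ 0.3 -0.4 -0.3] w 19.9
st 0.076 -0.1117 0.03 w [ 0.552 -0.278  0.03 ] row [1.3, 71.3, -0.4] [-0.1, -0.0, -0.1]
```

View pics/side1.png

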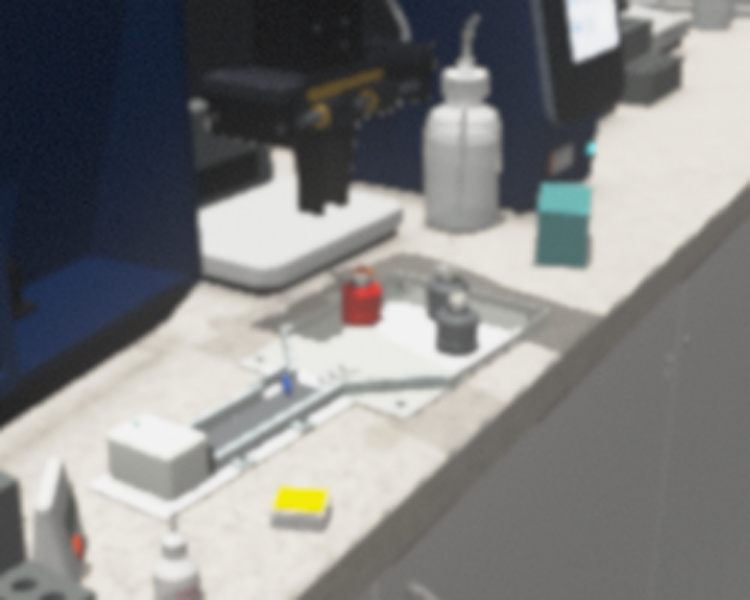

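View pics/top1.png

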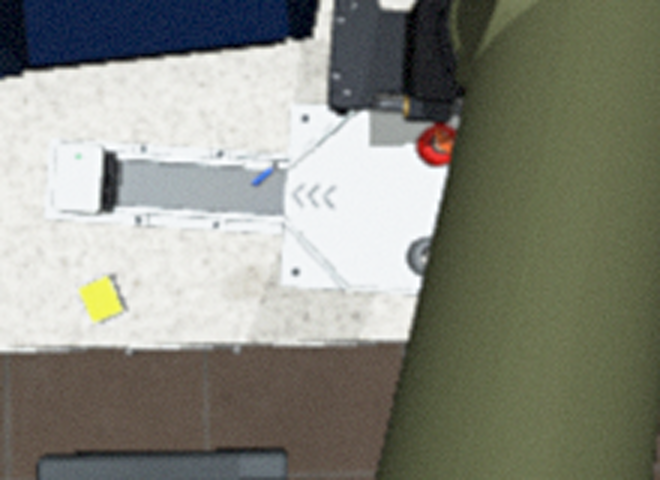

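Call:
move_arm([
  [0,35,0,0,0,0],
  [0,60,0,0,0,0],
  [0,70,0,0,0,0],
  [0,70,0,0,0,0],
  [7,70,0,0,0,0],
  [12,70,0,0,0,0],
  [17,70,0,0,0,0],
  [22,70,-1,0,0,0],
  [27,70,-3,0,0,0],
  [32,70,-6,0,0,0],
  [37,70,-9,0,0,0],
  [42,70,-12,0,0,0],
  [46,70,-14,0,0,0],
  [50,70,-16,0,0,0],
  [53,70,-16,0,0,0],
  [53,70,-16,0,0,0],
])

```text
time_s: 3.65
tool_pos: [0.4997, -0.2561, 0.0294]
tool_rot: [-90.0, -0.1, 174.9]
force: [-0.5, 0.3, -0.2]
grip_width: 0.0202
```

Run:
```python
from h import *
state()
for c in ('side','top'):
    p,d=read_camera(c); b=p[:,:,::-1]
    cv2.imwrite(f'pics/{c}2.png',cv2.resize(b[120:280,170:390] if c=='top' else b[120:260,180:360],None,fx=3 if c=='top' else 4,fy=3 if c=='top' else 4,interpolation=cv2.INTER_CUBIC))
state()
```

```text
t 3.65 pos [ 0.4997 -0.2561  0.0294] st [ 22.2 -95. ] rot [-9.000e+01 -1.000e-01  1.749e+02] F [-0.5  0.3 -0.2] w 20.2
t 3.75 pos [ 0.5    -0.2564  0.0293] st [ 22.6 -95.3] rot [-90.   -0.  174.9] F [ 0.9  0.1 -0. ] w 19.9
```

View pics/side2.png

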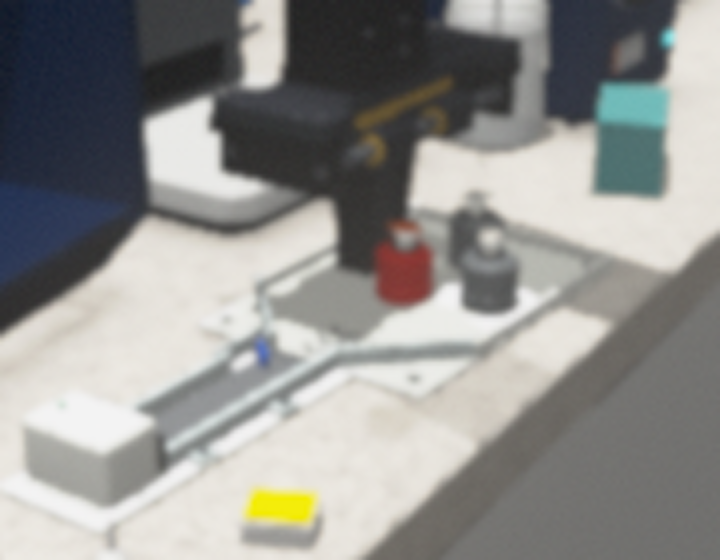

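View pics/top2.png

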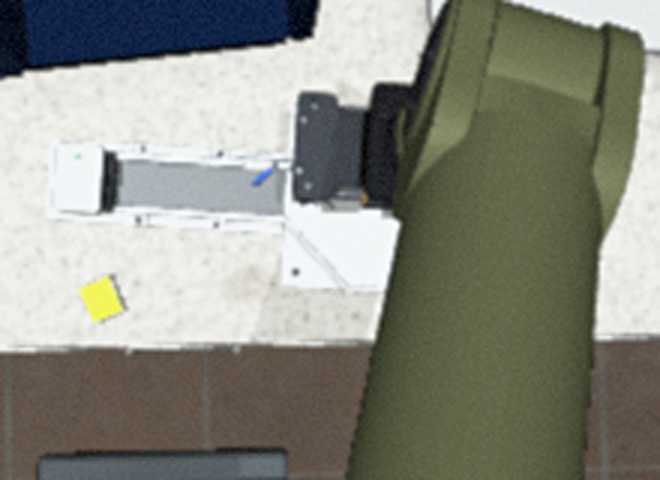

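```bash
cat >> h.py <<'E'
def findred(c,save=None):
    p,d=read_camera(c); hsv=cv2.cvtColor(p,cv2.COLOR_RGB2HSV)
    m=((hsv[...,0]<8)|(hsv[...,0]>172))&(hsv[...,1]>120)&(hsv[...,2]>60)
    n,l,s,cc=cv2.connectedComponentsWithStats(m.astype(np.uint8))
    out=[]
    i=camera_info(c)
    for k in range(1,n):
        if s[k,4]<25: continue
        v,u=np.nonzero(l==k); dd=d[v,u]; q=np.array([world(c,a,b,e) for a,b,e in zip(u,v,dd) if e>0])
        med=np.median(q,0)
        if abs(w2st(med)[0])<.09 and -.22<w2st(med)[1]<.15: out.append((s[k].tolist(),med))
    if save: cv2.imwrite(save,p[:,:,::-1])
    return out
E
python3 - <<'E'
from h import *
for s,m in findred('side'):
    # silhouette centre column; axis at mid height
    x0,y0,w,h,a=s
    print(s,m.round(4),'surf st',(w2st(m)*1000).round(1),'body mid ray @z.019',(w2st(onplane('side',x0+w/2-.5,y0+h/2-.5,.019))*1000).round(1))
i=camera_info('side'); o=-i['R'].T@i['t']; print(o)
print('expect px',proj('side',np.r_[st2w(0,-.095),.019]))
E
```

```text
[274, 181, 13, 14, 151] [ 0.472  -0.2419  0.0238] surf st [ -6.6 -83.3] body mid ray @z.019 [  1.9 -93.8]
[0.05623793 0.52415898 0.39354721]
expect px [281.02201303 187.52509622]
```

Run:
```python
from h import *
o=state(); print(np.round(o['qpos'],1))
```

```text
t 3.8 pos [ 0.5001 -0.2565  0.0293] st [ 22.7 -95.3] rot [-90.   -0.  174.9] F [ 0.3 -0.2 -0.2] w 19.9
[ 41.   19.9 -19.1 107.3   7.9  54.1 -76.8]
```

Call:
move_arm([
  [-8,0,0,0,0,0],
  [-12,-15,0,0,0,0],
  [-12,-50,0,0,-7,0],
  [-5,-60,8,0,-14,0],
  [0,-60,16,0,-21,0],
  [10,-60,24,0,-28,0],
  [22,-60,32,0,-35,0],
  [22,-60,32,0,-42,0],
  [22,-60,32,0,-49,0],
  [22,-60,32,0,-56,0],
  [22,-60,32,0,-63,0],
  [22,-60,32,0,-70,0],
  [22,-60,32,0,-77,0],
  [22,-60,32,0,-84,0],
  [22,-60,32,0,-90,0],
  [22,-60,32,0,-90,0],
  [22,-60,32,0,-90,0],
])

```text
time_s: 5.22
tool_pos: [0.4761, -0.2865, 0.0895]
tool_rot: [-90.0, 0.0, -95.3]
force: [-0.1, -0.0, 0.1]
grip_width: 0.0197
```

Run:
```python
from h import *
o=state(); print(np.round(o['qpos'],1))
for s,m in findred('side','pics/side3.png'):
    x0,y0,w,h,a=s; print(s,'body mid ray @z.019',(w2st(onplane('side',x0+w/2-.5,y0+h/2-.5,.019))*1000).round(1))
b=cv2.imread('pics/side3.png');cv2.imwrite('pics/side3z.png',cv2.resize(b[120:260,180:360],None,fx=4,fy=4,interpolation=cv2.INTER_CUBIC))
state()
```

```text
t 5.22 pos [ 0.4761 -0.2865  0.0895] st [   1.5 -127.4] rot [-90.    0.  -95.3] F [-0.1 -0.   0.1] w 19.7
[ 55.7  16.4 -31.2 105.3   9.6  60.9  15.5]
[275, 181, 12, 14, 139] body mid ray @z.019 [  1.  -94.4]
t 5.27 pos [ 0.476  -0.2865  0.0895] st [   1.4 -127.4] rot [-90.    0.  -95.3] F [-0.3  0.3  0.1] w 19.9
```

View pics/side3z.png

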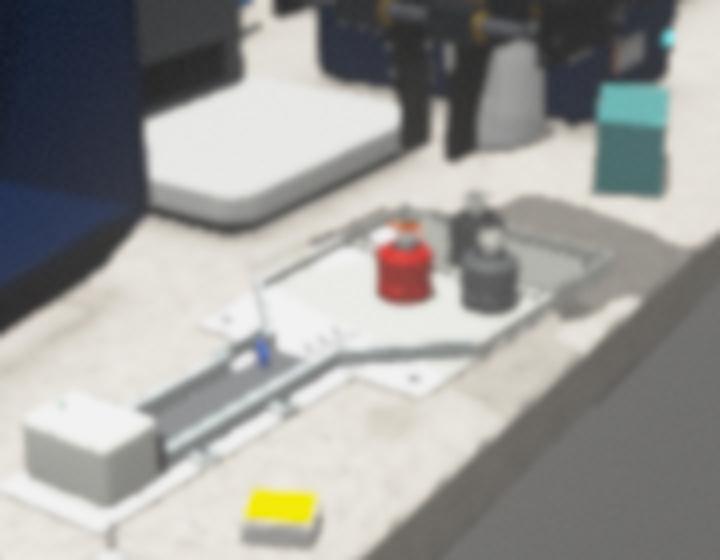

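Call:
move_arm([
  [0,35,0,0,0,0],
  [0,60,0,0,0,0],
  [0,60,0,0,0,0],
  [-6,60,0,0,0,0],
  [-12,60,0,0,0,0],
  [-18,60,0,0,0,0],
  [-24,60,0,0,0,0],
  [-30,60,0,0,0,0],
  [-36,60,0,0,0,0],
  [-42,60,0,0,0,0],
  [-48,60,-1,0,0,0],
  [-54,60,-1,0,0,0],
  [-60,60,-1,0,0,0],
  [-66,60,-1,0,0,0],
  [-72,60,-1,0,0,0],
  [-77,60,-1,0,0,0],
  [-82,60,-1,0,0,0],
  [-86,60,-1,0,0,0],
  [-90,60,-1,0,0,0],
  [-90,60,-1,0,0,0],
])

```text
time_s: 6.93
tool_pos: [0.4828, -0.1956, 0.0295]
tool_rot: [-90.0, 0.0, -95.0]
force: [0.5, -1.7, 1.1]
grip_width: 0.0198
```

```bash
cat >> h.py <<'E'
def look(n,top=False):
    for s,m in findred('side',f'pics/s{n}.png'):
        x0,y0,w,h,a=s; print(s,'red st',(w2st(onplane('side',x0+w/2-.5,y0+h/2-.5,.019))*1000).round(1))
    b=cv2.imread(f'pics/s{n}.png');cv2.imwrite(f'pics/s{n}z.png',cv2.resize(b[130:260,190:340],None,fx=4.5,fy=4.5,interpolation=cv2.INTER_CUBIC))
    if top:
        p,d=read_camera('top'); cv2.imwrite(f'pics/t{n}z.png',cv2.resize(p[130:240,180:370,::-1],None,fx=4,fy=4,interpolation=cv2.INTER_CUBIC))
E
python3 - <<'E'
from h import *
state(); look(4); state()
E
```

```text
t 6.93 pos [ 0.4828 -0.1956  0.0295] st [  0.  -36.2] rot [-90.   0. -95.] F [ 0.5 -1.7  1.1] w 19.8
[252, 193, 15, 15, 170] red st [ -0.4 -13.5]
t 6.98 pos [ 0.4826 -0.1959  0.0294] st [ -0.1 -36.5] rot [-90.    0.  -95.1] F [-0.2 -0.2 -0. ] w 20.0
```

View pics/s4z.png

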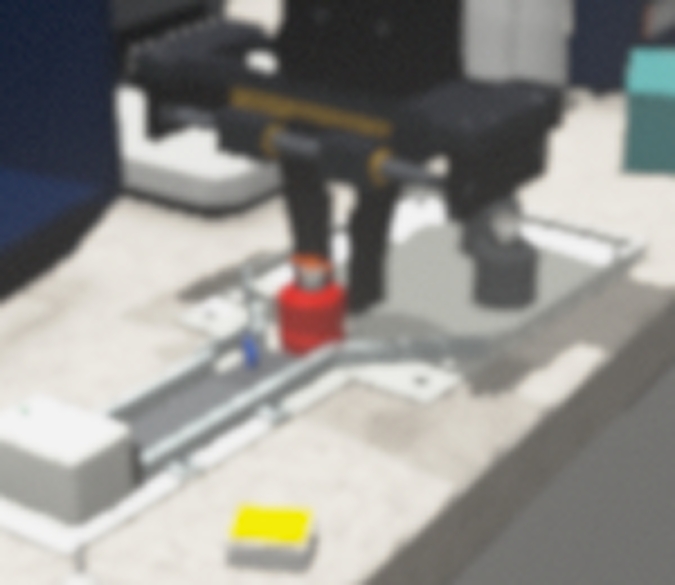

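Call:
move_arm([
  [-4,0,0,0,0,0],
  [-8,0,0,0,0,0],
  [-12,0,0,0,0,0],
  [-16,0,0,0,0,0],
  [-20,0,0,0,0,0],
  [-24,0,0,0,0,0],
  [-28,0,0,0,0,0],
  [-32,0,0,0,0,0],
  [-36,0,0,0,0,0],
  [-40,0,0,0,0,0],
  [-44,0,0,0,0,0],
  [-48,0,0,0,0,0],
  [-52,0,0,0,0,0],
  [-56,0,0,0,0,0],
  [-60,0,0,0,0,0],
  [-64,0,0,0,0,0],
  [-68,0,0,0,0,0],
  [-71,0,0,0,0,0],
  [-73,0,0,0,0,0],
  [-73,0,0,0,0,0],
])

```text
time_s: 8.65
tool_pos: [0.4893, -0.1234, 0.0296]
tool_rot: [-90.0, 0.0, -95.1]
force: [0.2, 0.3, 0.1]
grip_width: 0.0202
```

Run:
```python
from h import *
state(); look(5); state()
```

```text
t 8.65 pos [ 0.4893 -0.1234  0.0296] st [ 0.  36.3] rot [-90.    0.  -95.1] F [0.2 0.3 0.1] w 20.2
[229, 204, 16, 17, 200] red st [ 1.4 57.4]
t 8.7 pos [ 0.4893 -0.1236  0.0295] st [ 0. 36.] rot [-90.    0.  -95.1] F [-0.2 -0.7  0.4] w 20.3
```

View pics/s5z.png

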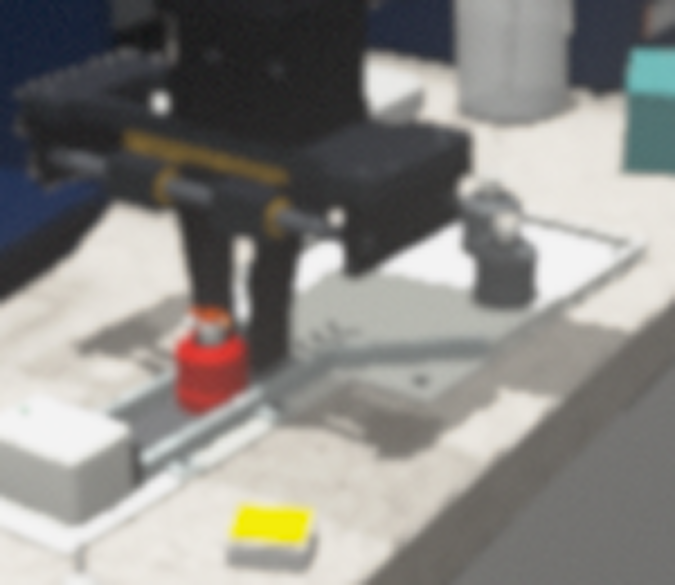

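Call:
move_arm([
  [6,0,0,0,0,0],
  [10,-15,0,0,0,0],
  [12,-45,0,0,0,0],
  [40,-60,0,0,0,0],
  [80,-60,0,0,0,0],
  [120,-60,-2,0,0,0],
  [160,-60,-4,0,0,0],
  [200,-60,-5,0,0,0],
  [224,-60,-5,0,0,0],
  [224,-60,-5,0,0,0],
  [224,-60,-5,0,0,0],
])

```text
time_s: 9.62
tool_pos: [0.4633, -0.3489, 0.0892]
tool_rot: [-90.0, 0.0, -95.4]
force: [0.6, 0.6, -0.6]
grip_width: 0.0202
```

Run:
```python
from h import *
state(); look(6,True); state()
```

```text
t 9.62 pos [ 0.4633 -0.3489  0.0892] st [  -5.7 -190.7] rot [-90.    0.  -95.4] F [ 0.6  0.6 -0.6] w 20.2
[230, 205, 14, 16, 174] red st [-0.  59.1]
t 9.72 pos [ 0.4646 -0.3456  0.0894] st [  -4.7 -187.3] rot [-90.    0.1 -95.1] F [-0.1  0.2  0.7] w 20.1
```

View pics/s6z.png

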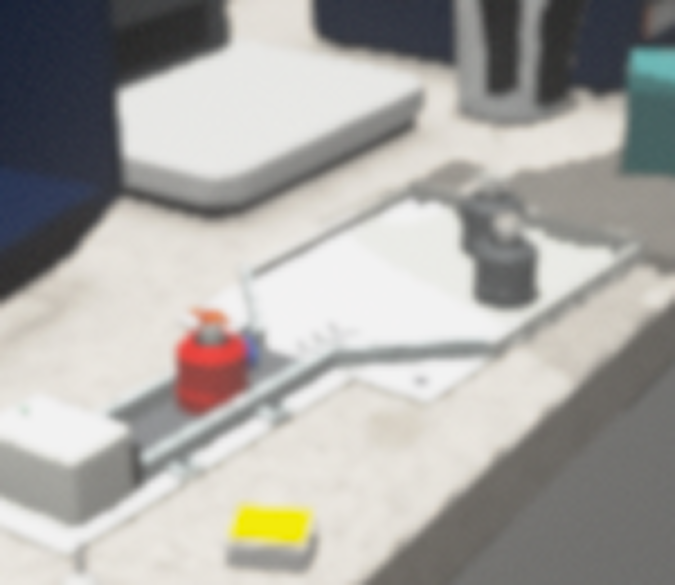

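View pics/t6z.png

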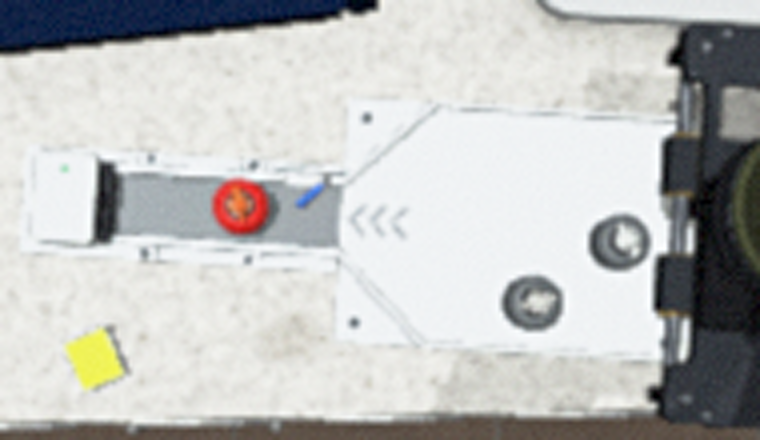

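Call:
move_arm([
  [0,35,0,0,0,0],
  [0,60,0,0,0,0],
  [0,60,0,0,0,0],
  [-7,60,0,0,0,0],
  [-14,60,0,0,0,0],
  [-21,60,2,0,0,0],
  [-28,60,5,0,0,0],
  [-35,60,8,0,0,0],
  [-42,60,11,0,0,0],
  [-49,60,12,0,0,0],
  [-56,60,12,0,0,0],
  [-63,60,12,0,0,0],
  [-70,60,12,0,0,0],
  [-77,60,12,0,0,0],
  [-84,60,12,0,0,0],
  [-91,60,12,0,0,0],
  [-97,60,12,0,0,0],
  [-102,60,12,0,0,0],
  [-105,60,11,0,0,0],
  [-105,60,11,0,0,0],
])

```text
time_s: 11.38
tool_pos: [0.4845, -0.242, 0.0295]
tool_rot: [-90.0, 0.0, -95.0]
force: [0.5, 0.5, 1.0]
grip_width: 0.0202
```

Run:
```python
from h import *
state(); look(7,True); state()
```

```text
t 11.38 pos [ 0.4845 -0.242   0.0295] st [  5.9 -82.3] rot [-90.   0. -95.] F [0.5 0.5 1. ] w 20.2
[230, 205, 14, 16, 178] red st [-0.  59.1]
t 11.48 pos [ 0.4844 -0.2429  0.0294] st [  5.8 -83.3] rot [-90.    0.  -95.1] F [-0.3 -0.7 -0.1] w 20.1
```

View pics/s7z.png

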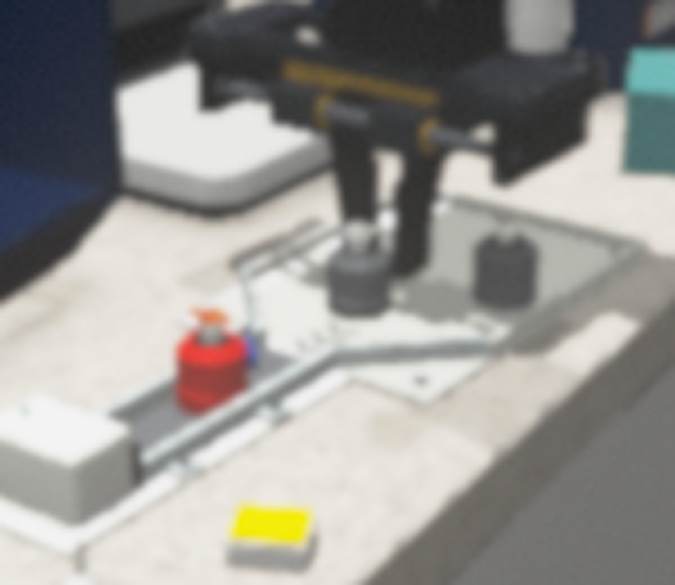

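View pics/t7z.png

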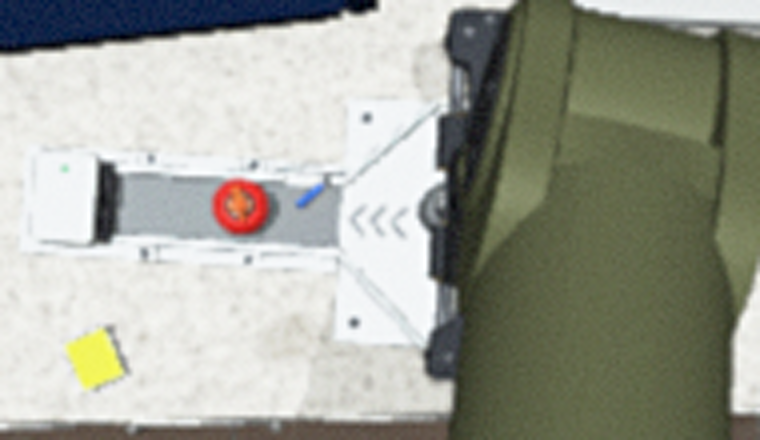

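Call:
move_arm([
  [-6,0,-1,0,0,0],
  [-12,0,-2,0,0,0],
  [-18,0,-4,0,0,0],
  [-24,0,-5,0,0,0],
  [-30,0,-6,0,0,0],
  [-36,0,-6,0,0,0],
  [-42,0,-6,0,0,0],
  [-48,0,-6,0,0,0],
  [-53,0,-6,0,0,0],
  [-58,0,-6,0,0,0],
  [-62,0,-6,0,0,0],
  [-66,0,-6,0,0,0],
  [-70,0,-6,0,0,0],
  [-74,0,-6,0,0,0],
  [-78,0,-6,0,0,0],
  [-82,0,-6,0,0,0],
  [-86,0,-6,0,0,0],
  [-90,0,-6,0,0,0],
  [-94,0,-6,0,0,0],
  [-98,0,-6,0,0,0],
])

```text
time_s: 13.15
tool_pos: [0.4874, -0.144, 0.0294]
tool_rot: [-90.0, 0.0, -95.1]
force: [-0.1, -1.0, 0.5]
grip_width: 0.0201
```

Call:
move_arm([
  [-4,0,0,0,0,0],
  [-8,0,0,0,0,0],
  [-12,0,0,0,0,0],
  [-16,0,0,0,0,0],
  [-19,0,0,0,0,0],
  [-20,0,0,0,0,0],
  [-20,0,0,0,0,0],
])

```text
time_s: 13.73
tool_pos: [0.4891, -0.1245, 0.0295]
tool_rot: [-90.0, 0.0, -95.1]
force: [-0.6, -0.3, -0.2]
grip_width: 0.02
```

Run:
```python
from h import *
state(); look(8); state()
```

```text
t 13.73 pos [ 0.4891 -0.1245  0.0295] st [-0.  35.1] rot [-90.    0.  -95.1] F [-0.6 -0.3 -0.2] w 20.0
[219, 210, 16, 17, 201] red st [ 0.3 88.5]
t 13.78 pos [ 0.4892 -0.1247  0.0296] st [ 0.  34.9] rot [-90.    0.  -95.1] F [-0.1  0.1 -0.3] w 19.8
```

View pics/s8z.png

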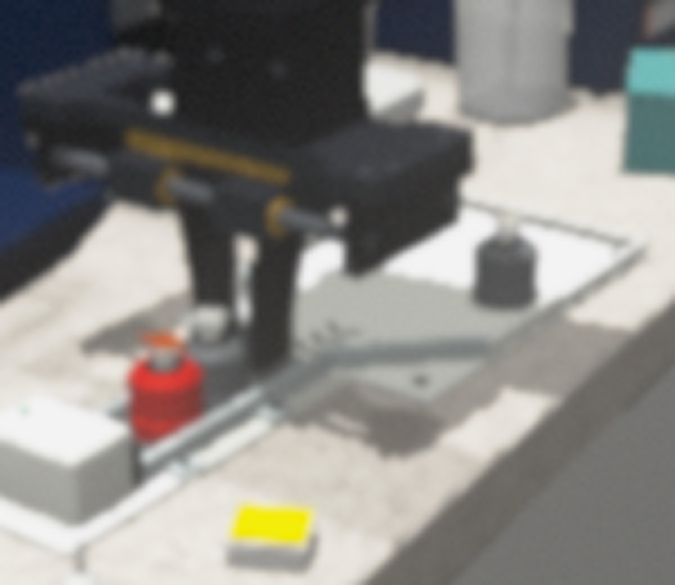

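Call:
move_arm([
  [6,0,0,0,0,0],
  [10,-15,0,0,0,0],
  [12,-45,0,0,0,0],
  [40,-60,0,0,0,0],
  [80,-60,-20,0,6,0],
  [115,-60,-35,0,12,0],
  [150,-60,-50,0,18,0],
  [174,-60,-56,0,25,0],
  [174,-60,-56,0,25,0],
  [174,-60,-56,0,25,0],
  [174,-60,-56,0,25,0],
])

```text
time_s: 14.7
tool_pos: [0.4183, -0.2929, 0.0896]
tool_rot: [-90.0, 0.0, -120.0]
force: [0.1, 0.4, -0.9]
grip_width: 0.0198
```

Run:
```python
from h import *
state(); look(9,True); state()
```

```text
t 14.7 pos [ 0.4183 -0.2929  0.0896] st [ -55.6 -138.9] rot [ -90.    0. -120.] F [ 0.1  0.4 -0.9] w 19.8
[219, 210, 16, 17, 193] red st [ 0.3 88.5]
t 14.8 pos [ 0.4187 -0.292   0.0896] st [ -55.2 -138. ] rot [ -90.     0.  -119.9] F [-0.6  0.1  0.2] w 19.8
```

View pics/s9z.png

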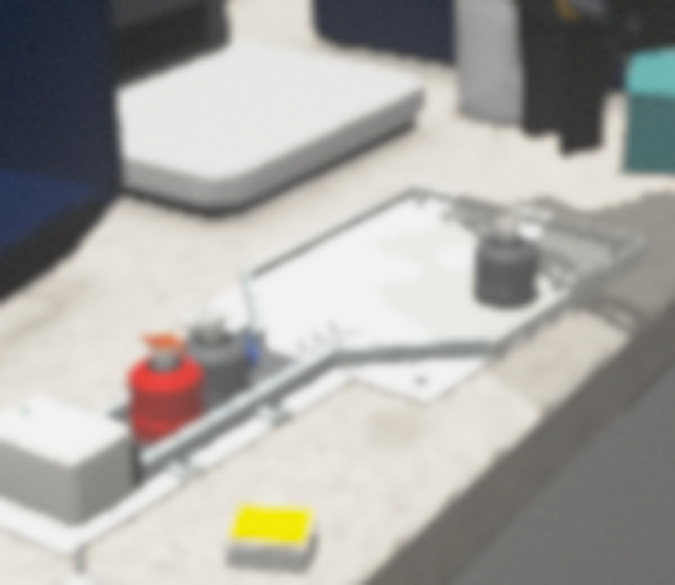

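View pics/t9z.png

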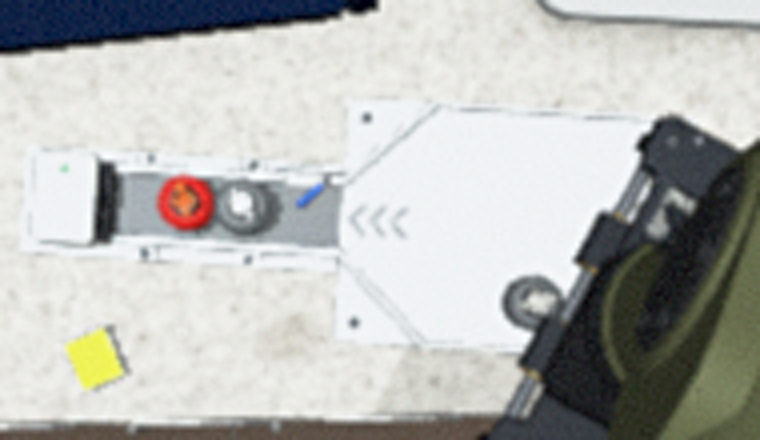

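Call:
move_arm([
  [0,35,0,0,0,0],
  [0,60,0,0,0,0],
  [0,60,0,0,0,0],
  [-6,60,0,0,0,0],
  [-12,60,0,0,0,0],
  [-18,60,0,0,0,0],
  [-24,60,0,0,0,0],
  [-30,60,0,0,0,0],
  [-36,60,0,0,0,0],
  [-42,60,0,0,0,0],
  [-48,60,0,0,0,0],
  [-54,60,0,0,0,0],
  [-60,60,0,0,0,0],
  [-66,60,0,0,0,0],
  [-72,60,0,0,0,0],
  [-78,60,0,0,0,0],
  [-84,60,0,0,0,0],
  [-89,60,0,0,0,0],
  [-93,60,0,0,0,0],
  [-95,60,0,0,0,0],
])

```text
time_s: 16.47
tool_pos: [0.4659, -0.2104, 0.0296]
tool_rot: [-90.0, 0.0, -120.1]
force: [-0.5, -1.0, -0.4]
grip_width: 0.0202
```

Run:
```python
from h import *
state(); look(10); state()
```

```text
t 16.47 pos [ 0.4659 -0.2104  0.0296] st [-15.5 -52.5] rot [ -90.     0.  -120.1] F [-0.5 -1.  -0.4] w 20.2
[219, 210, 16, 17, 195] red st [ 0.3 88.5]
t 16.52 pos [ 0.4659 -0.2103  0.0295] st [-15.5 -52.3] rot [ -90.     0.  -120.1] F [-0.2  0.7  0.8] w 19.8
```

View pics/s10z.png

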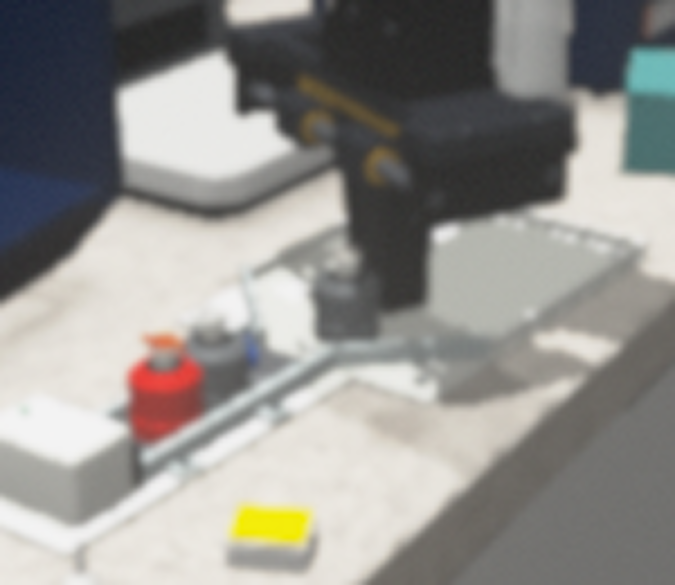

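Call:
move_arm([
  [8,0,0,0,0,0],
  [14,0,0,0,0,0],
  [14,0,5,0,-7,0],
  [12,0,10,0,-14,0],
  [9,0,14,0,-20,0],
  [6,0,16,0,-25,0],
  [6,0,16,0,-25,0],
  [6,0,16,0,-25,0],
])

```text
time_s: 17.18
tool_pos: [0.4757, -0.2251, 0.0293]
tool_rot: [-90.0, 0.0, -95.3]
force: [-0.7, 0.4, 0.2]
grip_width: 0.0205
```

Run:
```python
from h import *
state(); look(11,True); state()
```

```text
t 17.18 pos [ 0.4757 -0.2251  0.0293] st [ -4.4 -66.2] rot [-90.    0.  -95.3] F [-0.7  0.4  0.2] w 20.5
[219, 210, 16, 17, 194] red st [ 0.3 88.5]
t 17.28 pos [ 0.4756 -0.225   0.0294] st [ -4.5 -66.1] rot [-90.   -0.  -95.3] F [ 0.4 -0.6 -0.7] w 20.3
```

View pics/s11z.png

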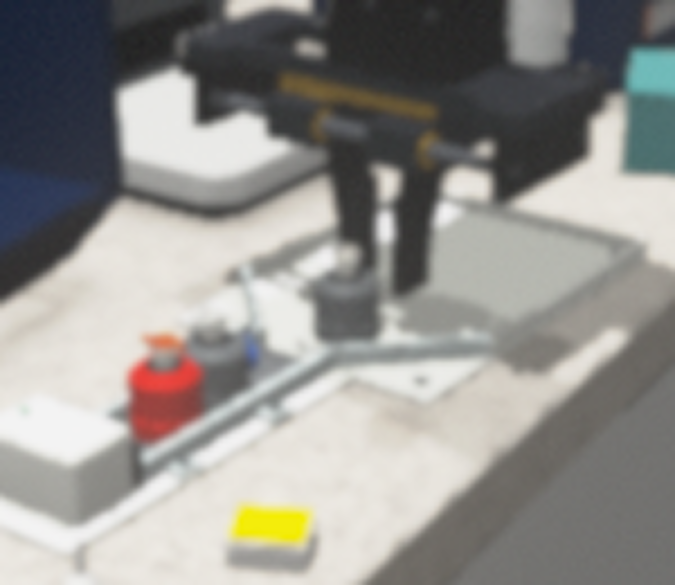

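View pics/t11z.png

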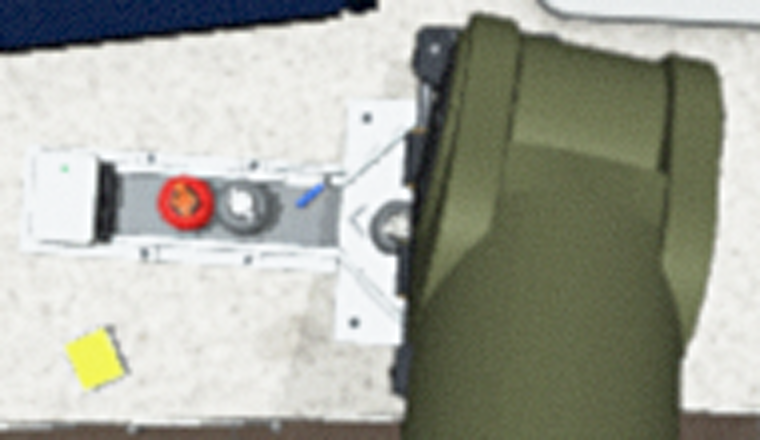

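Call:
move_arm([
  [-6,0,0,0,0,0],
  [-12,0,0,0,0,0],
  [-18,0,1,0,0,0],
  [-24,0,2,0,0,0],
  [-29,0,3,0,0,0],
  [-34,0,4,0,0,0],
  [-39,0,4,0,0,0],
  [-44,0,4,0,0,0],
  [-48,0,4,0,0,0],
  [-52,0,4,0,0,0],
  [-56,0,4,0,0,0],
  [-60,0,4,0,0,0],
  [-64,0,4,0,0,0],
  [-68,0,4,0,0,0],
  [-72,0,4,0,0,0],
  [-75,0,4,0,0,0],
  [-78,0,4,0,0,0],
  [-81,0,4,0,0,0],
  [-84,0,4,0,0,0],
  [-84,0,4,0,0,0],
])

```text
time_s: 18.95
tool_pos: [0.4878, -0.1399, 0.0294]
tool_rot: [-90.0, 0.0, -95.0]
force: [0.0, -0.5, -0.4]
grip_width: 0.0201
```

Run:
```python
from h import *
state(); look(12); state()
```

```text
t 18.95 pos [ 0.4878 -0.1399  0.0294] st [ 0.  19.7] rot [-90.   0. -95.] F [ 0.  -0.5 -0.4] w 20.1
[213, 213, 16, 16, 160] red st [  2.6 103. ]
t 19.0 pos [ 0.4879 -0.1402  0.0295] st [ 0.2 19.4] rot [-90.    0.  -95.1] F [-0.9  1.  -0.5] w 19.8
```

View pics/s12z.png

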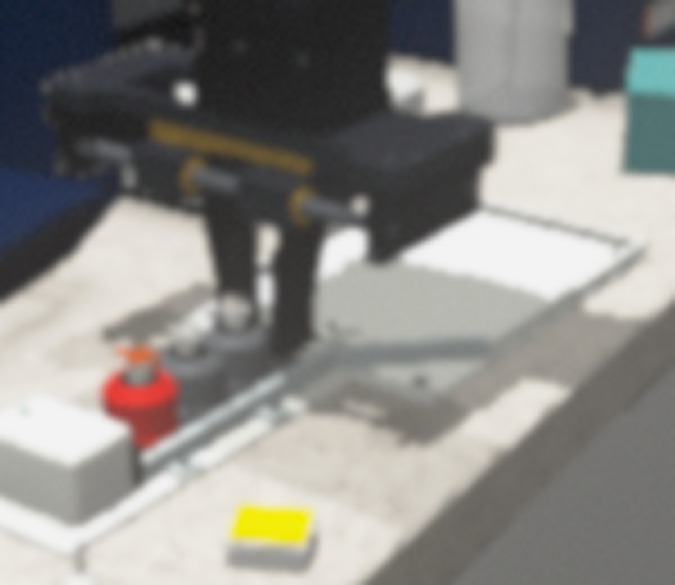

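Call:
move_arm([
  [-2,0,0,0,0,0],
  [-4,0,0,0,0,0],
  [-5,0,0,0,0,0],
  [-6,0,0,0,0,0],
  [-7,0,0,0,0,0],
  [-7,0,0,0,0,0],
])

```text
time_s: 19.5
tool_pos: [0.4884, -0.1339, 0.0296]
tool_rot: [-90.0, -0.0, -95.1]
force: [-0.6, -1.1, -0.6]
grip_width: 0.0205
```

Call:
move_arm([
  [-1,0,0,0,0,0],
  [-1,0,0,0,0,0],
  [-1,0,0,0,0,0],
])

```text
time_s: 19.75
tool_pos: [0.4885, -0.133, 0.0295]
tool_rot: [-90.0, 0.0, -95.1]
force: [-0.6, -1.7, 0.3]
grip_width: 0.0201
```

Call:
move_arm([
  [-1,0,0,0,0,0],
  [-1,0,0,0,0,0],
  [-1,0,0,0,0,0],
])

```text
time_s: 20.0
tool_pos: [0.4886, -0.132, 0.0295]
tool_rot: [-90.0, -0.0, -95.1]
force: [-0.3, -0.9, 0.2]
grip_width: 0.0202
```

Run:
```python
from h import *
state(); look(13); state()
```

```text
t 20.0 pos [ 0.4886 -0.132   0.0295] st [ 0.1 27.7] rot [-90.   -0.  -95.1] F [-0.3 -0.9  0.2] w 20.2
[210, 214, 17, 15, 127] red st [  5.  107.3]
t 20.05 pos [ 0.4886 -0.1319  0.0295] st [ 0.1 27.7] rot [-90.    0.  -95.1] F [-1.  -0.5 -0.3] w 20.2
```

View pics/s13z.png

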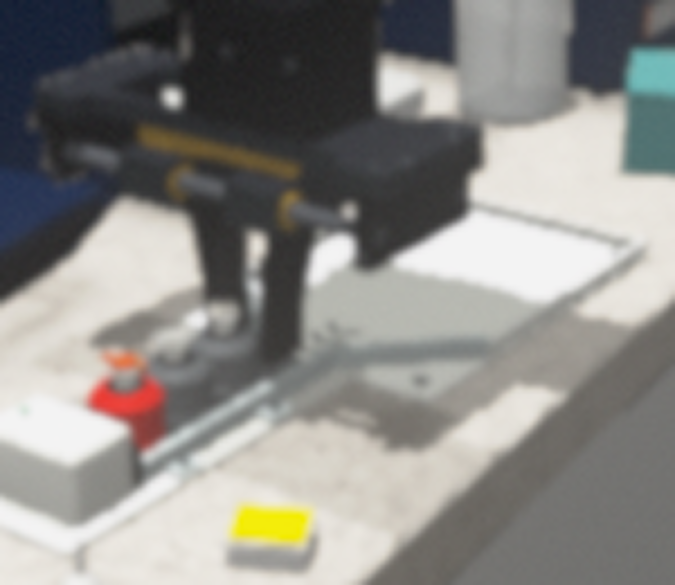

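Not yet a firm contact; pushing on in millimetre steps.

Call:
move_arm([
  [-1,0,0,0,0,0],
  [-1,0,0,0,0,0],
  [-1,0,0,0,0,0],
])

```text
time_s: 20.3
tool_pos: [0.4887, -0.131, 0.0295]
tool_rot: [-90.0, -0.0, -95.1]
force: [-1.1, -2.3, -0.3]
grip_width: 0.0202
```

Call:
move_arm([
  [-1,0,0,0,0,0],
  [-1,0,0,0,0,0],
  [-1,0,0,0,0,0],
])

```text
time_s: 20.55
tool_pos: [0.4887, -0.13, 0.0295]
tool_rot: [-90.0, -0.0, -95.1]
force: [-0.3, -0.6, 0.0]
grip_width: 0.02
```

Call:
move_arm([
  [-1,0,0,0,0,0],
  [-1,0,0,0,0,0],
  [-1,0,0,0,0,0],
])

```text
time_s: 20.8
tool_pos: [0.4888, -0.1297, 0.0296]
tool_rot: [-90.0, -0.0, -95.1]
force: [-1.7, -3.9, -0.2]
grip_width: 0.02
```

Call:
move_arm([
  [-1,0,0,0,0,0],
  [-1,0,0,0,0,0],
  [-1,0,0,0,0,0],
])

```text
time_s: 21.05
tool_pos: [0.4888, -0.1295, 0.0296]
tool_rot: [-90.0, -0.1, -95.1]
force: [-1.4, -4.3, -0.2]
grip_width: 0.02
```

Run:
```python
from h import *
state(); look(14); state()
```

```text
t 21.05 pos [ 0.4888 -0.1295  0.0296] st [ 0.1 30.2] rot [-90.   -0.1 -95.1] F [-1.4 -4.3 -0.2] w 20.0
[210, 215, 16, 14, 115] red st [  4.4 109.4]
t 21.1 pos [ 0.4888 -0.1294  0.0296] st [ 0.1 30.2] rot [-90.   -0.1 -95.1] F [-0.9 -6.1  0.1] w 20.1
```

Call:
move_arm([
  [2,0,0,0,0,0],
  [5,0,0,0,0,0],
  [10,0,0,0,0,0],
  [12,-15,0,0,0,0],
  [12,-45,0,0,0,0],
  [40,-70,0,0,0,0],
  [80,-70,0,0,0,0],
  [120,-70,0,0,0,0],
  [160,-70,0,0,0,0],
  [200,-70,0,0,0,0],
  [200,-70,0,0,0,0],
])

```text
time_s: 22.02
tool_pos: [0.4685, -0.3375, 0.0996]
tool_rot: [-89.9, -0.3, -95.7]
force: [-0.6, -1.0, 0.5]
grip_width: 0.0203
```

Run:
```python
from h import *
state(); look(15,True)
p,d=read_camera('top');i=camera_info('top');v,u=np.mgrid[:384,:512];P=np.stack([(u-i['cx'])/i['fx']*d,(v-i['cy'])/i['fy']*d,d],-1);W=(P-i['t'])@i['R']
roi=np.zeros(d.shape,bool); roi[165:200,205:275]=1
hsv=cv2.cvtColor(p,cv2.COLOR_RGB2HSV)
m=roi&(W[...,2]>.022)&(v>0)
print('s range of tall things', np.percentile((W[m][:,:2]-G)@D*1000,[0,5,50,95,100]).round(1), m.sum())
b=(hsv[...,0]>100)&(hsv[...,0]<130)&(hsv[...,1]>110)&roi
print('latch',[(w2st(onplane('top',a,c,.01))*1000).round(0).tolist() for c,a in np.argwhere(b)])
for n in ('timer','dropper','coverslips'): print(n,[(np.round(r['point'],4).tolist(),round(r['score'],2)) for r in models.spot_in(n,'side')][:1])
```

```text
t 22.02 pos [ 0.4685 -0.3375  0.0996] st [  -1.6 -178.8] rot [-89.9  -0.3 -95.7] F [-0.6 -1.   0.5] w 20.3
[210, 215, 16, 13, 107] red st [  5.7 107.9]
s range of tall things [ 24.4  41.2  82.4 125.3 138.4] 477
latch [[14.0, 18.0], [15.0, 15.0], [12.0, 22.0], [12.0, 20.0], [12.0, 18.0], [9.0, 24.0], [9.0, 22.0], [10.0, 20.0], [7.0, 26.0], [7.0, 24.0], [7.0, 22.0], [5.0, 24.0]]
timer [([0.4717, 0.1077, 0.0355], 0.66)]
dropper [([0.4116, 0.0917, 0.0271], 0.77)]
coverslips [([0.4051, -0.0098, 0.0108], 0.78)]
```

View pics/s15z.png

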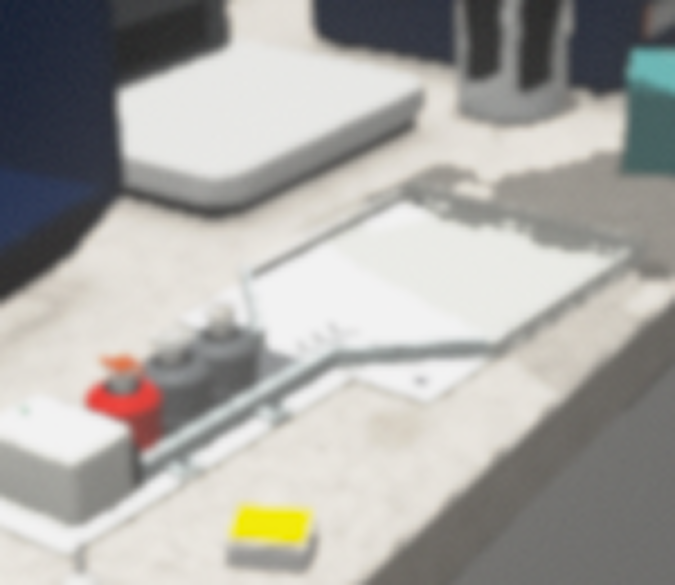

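View pics/t15z.png

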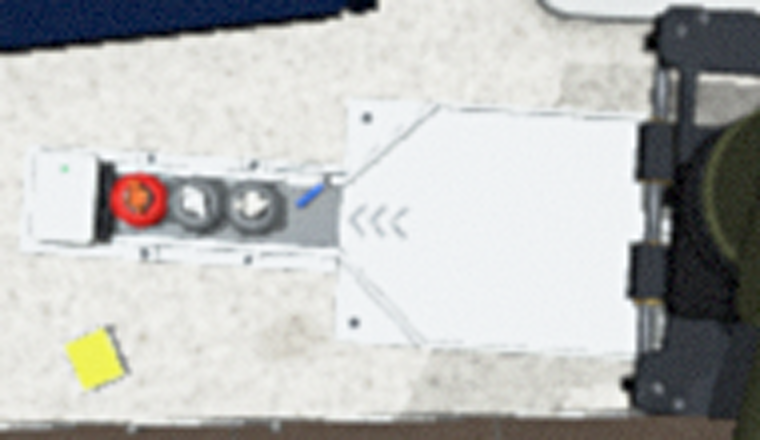

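```bash
python3 -c "
from h import *
print(job.sign_off()); state()"
```

```text
the job is handed in; nothing more can be done
None
the job is handed in; nothing more can be done
```

The three carriers are queued in the lane and closed up against the end stop, red in front, and the job is handed in. It took about 22 s of the 67 s allowed.

I pushed the red carrier through the gate and past the latch first, then each grey one, using two slightly opened fingertips as a cradle. Nothing was gripped or lifted.

**Last checks:**
- **Row closed:** the final push stalled, with the tool advancing only 0.2–0.3 mm per 1 mm commanded and the force rising to 4–6 N. The top picture shows red at the stop and the two greys behind it, about 32 mm apart, which is one carrier diameter.
- **Latch:** it has sprung back out behind the last grey carrier, at the same slant and position as at the start.
- **Timer, dropper bottle and cover slip box:** each was found within about 3 mm of its first reading, which is the network's accuracy.
- **Robot:** it was clear above the tray, touching nothing.

**One disagreement:** the side camera put red at about 108 mm past the gate instead of the expected 115 mm. I put this down to the read head hiding part of it. The top picture and the stalled push both say the row is closed.

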